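# Switch on, shut and start the loaded microcentrifuge

### The arm

A 6-joint arm with a two-finger parallel gripper is mounted at the origin on the work surface. World frame = base frame: x ahead of the robot, y to its left, z up, the work surface at z = 0. Lengths are in m, angles in degrees, forces in N, time in s.
With the tool pointing down it reaches from about 0.325 to 0.85 m from the base axis. Payload 15.5 kg.
Tool frame: the origin (TCP) lies at the very end of the fingers, on their centre line; the grasp point (between the pads) lies arm.grip_depth behind it (arm.grip_depth is the distance from the TCP to the grasp point, in m); z points along the fingers, y is the direction in which the jaws open and shut (so a half turn about z gives the same grasp; the last joint's range is limited). The gripper opens to 91 mm and grips with 3 to 60 N. Pads are 32 mm wide; open, the fingers measure 118 mm over their backs; the gripper's body (76 mm by 178 mm) begins 60 mm behind the grasp point.
Start: joints at [66.721, 28.281, 77.091, -0, 74.628, -5.472], TCP at [0.191, 0.595, 0.214] pointing down, gripper open.
Joint ranges: [-166.48, 166.48], [-47.26, 123.95], [12.59, 153.08], [-70.14, 250.14], [6.76, 159.57], [-176.63, 176.63]. Speed limits (degrees/s): [108.29, 108.29, 147.25, 172.46, 172.46, 172.46].

### API

Orientations are given as a 3x3 rotation matrix whose columns are the frame's x, y, z axes.
In Python, from rig import arm gives the robot as it stands. Calls block until the motion is done:
- arm.move_to(position, orientation): joint-space move of the TCP to a pose.
- arm.move_l(position, orientation=None, feed=0.15): straight line of the TCP; orientation=None keeps the orientation; feed is the mean speed in m/s.
- arm.move_joints(angles): joint-space move.
- arm.grip(opening): finger opening in m; the grip force is fixed at half the most; returns when the fingers have stopped.
- arm.sleep(seconds).
- arm.solve_ik(position, orientation): joint angles nearest the present ones, or None.
- arm.snapshot(name): name is "side" or "top" or "wrist"; returns the picture (480x640x3 uint8, red, green, blue); there is no depth.
- arm.get_calibration(name): a dict with "intrinsics" (3x3 intrinsics, pixels), "cam_to_world" (4x4, takes a point from camera to world coordinates). Camera axes: x right, y down, z forward; pixel columns grow to the right and rows downward; lengths in m; the calibration is good to about 2 mm. A picture is of the moment at which its call begins: read the wrist's pose just before it. get_calibration takes no time and is no camera call; for the wrist camera it gives the pose at the moment of the call.
A pose or a line that the arm cannot do raises arm.Unreachable and nothing moves.
- arm.sign_off(): hands the job in, once; it reports no verdict.
Readings, each from a call of its own:
- arm.current_t(): time.
- arm.current_joint_positions(): joint angles.
- arm.current_dq(): joint speeds.
- arm.current_tau(): joint torques, N m.
- arm.current_ee_pos(): TCP position.
- arm.current_tool_rot(): TCP orientation.
- arm.current_force(): force on the tool from outside, world axes, zero at the start.
- arm.current_torque(): the same for the moment, N m.
- arm.current_width(): finger opening in m.
Only numpy, scipy, OpenCV 4.12 (cv2) and the standard library are available. Lean on these libraries where they do the work, as an engineer would, in place of code of your own. Each camera call takes 0.05 s, during which the arm holds its last target. There are 200 camera calls.

### The job

The microcentrifuge is loaded but off, with its lid up: pressing with the closed fingertips and grasping nothing, first switch it on by pressing in the raised half of the mains rocker at the right end of its front panel, then push the lid fully down from its outer face, and then press the large round start key in and let it spring back. Do not press any other key, do not touch the rotor or the underside of the lid or push the lid further open, and do not lift or shove the centrifuge or disturb the things around it.

Things in the scene. Friction and masses are not known exactly. Their poses are not given: they have to be found in the camera images.
- centrifuge: microcentrifuge: white case 293 deep (x) x 240 wide (y) x 118 mm tall without lid, 4.5 kg, loose on rubber feet. Origin: centre of its underside; x to its back, y to its left, z up; front towards the robot. Flat deck at z 118 mm behind x -86; before it the panel slopes at 30 deg down to x -148, z 82. On it, left to right: stop key, display, two arrow keys, start key, mains rocker
- rocker_pivot (a point): on top of the mains rocker over its pivot, 4 mm above the panel, at its right end (y -92 mm); axes as the centrifuge's. Rocker: dark-grey paddle, 21 mm wide, 30 mm long up the slope, pivoted in the middle. Off: its lower half lies parallel to the panel and 4 mm above it, its upper half (nearer the lid) stands up, its end 9 mm above the panel
- rocker_raised (a point): point on the face of the rocker's upper half, 10 mm from the pivot and 5 mm from its upper end, in mid width; it moves with the rocker
- rocker (a joint): mains rocker: 0 rad off (upper half standing up), 0.35 rad fully on (upper half pressed in until it lies parallel to the panel; the lower half then stands up, so fingers that also cover the lower half block it). About 3 N at the end of the raised half moves it; it stays where it is left
- lid (a joint): centrifuge lid, hinged along its back edge: 0 rad fully shut, larger is more open; it stands at 0.8 to 1.15 at the start. A stiff hinge keeps it wherever it is left; about 1 to 3 N at its free edge moves it.
- lid_hinge (a point): on the hinge axis (along the centrifuge's y), mid width, level with the lid's underside, 1 mm above the deck, 105 mm behind the centrifuge's origin. Axes move with the lid: x from the free edge to the hinge, z out of its outer face
- lid_push (a point): point on the lid's outer (upper) face, mid width, 172 mm from the hinge axis, 18 mm from the free edge; moves with the lid, z out of the outer face. Lid: 190 mm from hinge axis to free edge, 204 mm wide, 22 mm thick; a disc of 132 mm in its middle is raised 2 mm
- lid_liner: the pale liner plate on the lid's underside, with a rubber seal; to be kept clean. Its frame is the lid's.
- rotor: the loaded rotor in the bowl under the lid, 148 mm across, its top below the deck; origin at its centre below. To be kept clean.
- start (a joint): the start key: 0 m out, 0.0035 m fully in; it springs back. About 1.5 N begins to move it, 5 N presses it fully.
- start_top (a point): centre of the start key's face: large round dark-grey key, 24 mm across, 5 mm above the panel, at y -42 mm of the centrifuge, half way up the slope; it goes in along its own -z. Axes: x up the slope, y to the left, z straight out of the panel
- stop (a joint): the stop key, same travel and spring: rectangular, 24 mm wide, 16 mm up the slope, at y +92 mm of the centrifuge; leave it alone
- up (a joint): the upper of two small round arrow keys (12 mm across), at y +4 mm of the centrifuge; leave it alone
- down (a joint): the lower of the two small round arrow keys, 22 mm down the slope from the upper; leave it alone
- rack: white plastic tube rack, 140 x 62 x 45 mm, with small tubes in it; a bystander. Origin at the centre of its underside.
- tube0: small capped tube, 15 mm wide, 43 mm long, hanging in the rack; a bystander. Origin at the centre of its underside.
- tube1: another such tube in the rack; a bystander. Origin at the centre of its underside.
- tube2: another such tube in the rack; a bystander. Origin at the centre of its underside.
- bottle: amber screw-cap jar, 54 mm wide, 100 mm tall; a bystander. Origin at the centre of its underside.
- beaker: clear beaker, 68 mm wide, 85 mm tall; a bystander. Origin at the centre of its underside.
- washbottle: white wash bottle with a red cap and spout, 68 mm wide, 186 mm tall; a bystander. Origin at the centre of its underside.
- pen: marker pen, 118 x 14 mm, lying; a bystander. Origin at the centre of its underside.
- slidebox: black microscope-slide box, 87 x 102 x 32 mm; a bystander. Origin at the centre of its underside.
- pipette: pipette lying on the bench, 265 mm long, up to 36 mm tall; a bystander. Origin at the centre of its underside.

How it is judged:
By the outcome, as a careful person would: the job done as asked, in the order asked, and still so for the second after the job is handed in, with the robot touching nothing.
It also fails if it takes over 58 s, if anything falls off the work surface, if the arm or the gripper's body presses on something with over 40 N, if the wrist force passes 120 N, or if a joint passes its speed limit or range.

## Working session

There is one attempt and no reset: what is moved stays moved. The work goes in short steps, each a Python script; the robot and the scene stay as the last script left them, time stands still between calls to the robot, and variables do not carry over. Pictures are saved under pics/ and viewed, about 8 in all and at most 12, crops included, and the job is handed in when it is done.

```bash
mkdir -p pics; python3 - <<'E'
from rig import arm
import cv2,numpy as np
np.set_printoptions(precision=4,suppress=True)
for n in("top","side"):
    im=arm.snapshot(n); cv2.imwrite(f"pics/{n}0.png",im[:,:,::-1]); c=arm.get_calibration(n); print(n,c["intrinsics"],c["cam_to_world"])
print(arm.current_t(),arm.grip_depth,arm.current_width(),arm.current_tool_rot())
E
```

```text
top [[508.7818   0.     322.2768]
 [  0.     508.7818 243.9804]
 [  0.       0.       1.    ]] [[-0.0235 -0.9894  0.1436  0.4221]
 [-0.9993  0.0273  0.025   0.0289]
 [-0.0286 -0.143  -0.9893  1.0762]
 [ 0.      0.      0.      1.    ]]
side [[470.088    0.     314.4331]
 [  0.     470.088  231.4586]
 [  0.       0.       1.    ]] [[ 0.9735 -0.1773  0.1444  0.3836]
 [-0.2286 -0.7433  0.6287 -0.696 ]
 [-0.0042 -0.6451 -0.7641  1.0474]
 [ 0.      0.      0.      1.    ]]
0.1 0.0188 0.09142629699560237 [[-0.9521  0.3058 -0.0004]
 [ 0.3058  0.9521 -0.001 ]
 [ 0.0001 -0.0011 -1.    ]]
```

View pics/top0.png

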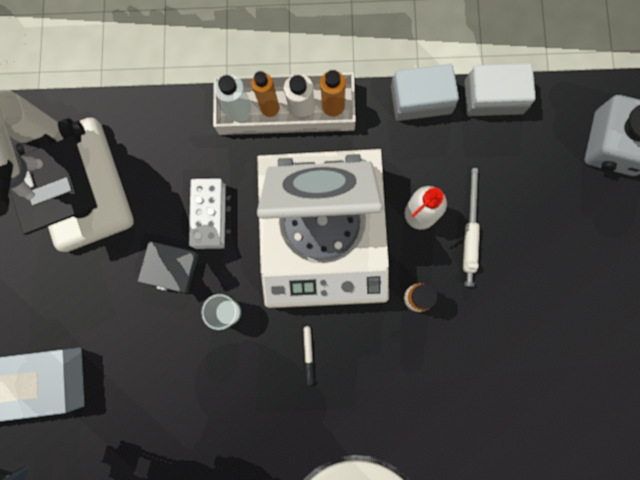

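View pics/side0.png

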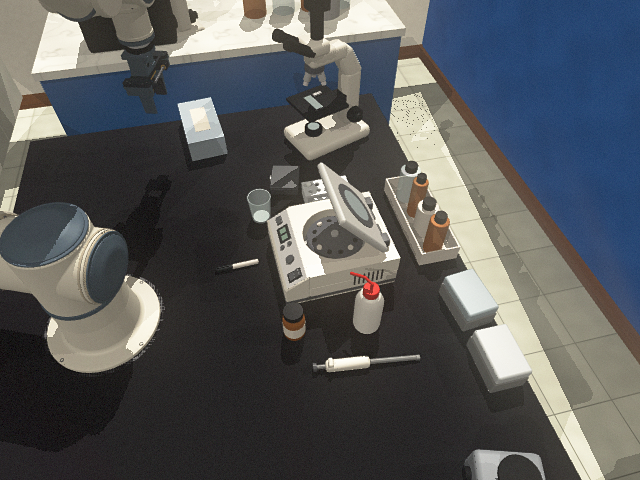

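Top: the centrifuge spans about (258–388, 150–305), the keys lie at row ~287 and the rocker at ~(373,285). The lid's free edge runs from (259,213) to (381,210). I'll enlarge both views to fit the pose.

```bash
python3 - <<'E'
import cv2,numpy as np
a=cv2.imread("pics/top0.png")[145:310,250:400]; b=cv2.imread("pics/side0.png")[155:305,260:405]
a=cv2.resize(a,(500,550),interpolation=cv2.INTER_CUBIC)[:, :400*5//4]
cv2.imwrite("pics/c1.png",cv2.resize(cv2.imread("pics/top0.png")[190:310,250:400],(750,600),interpolation=cv2.INTER_CUBIC))
cv2.imwrite("pics/c2.png",cv2.resize(b,(580,600),interpolation=cv2.INTER_CUBIC))
E
```

```text
(no output)
```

View pics/c1.png

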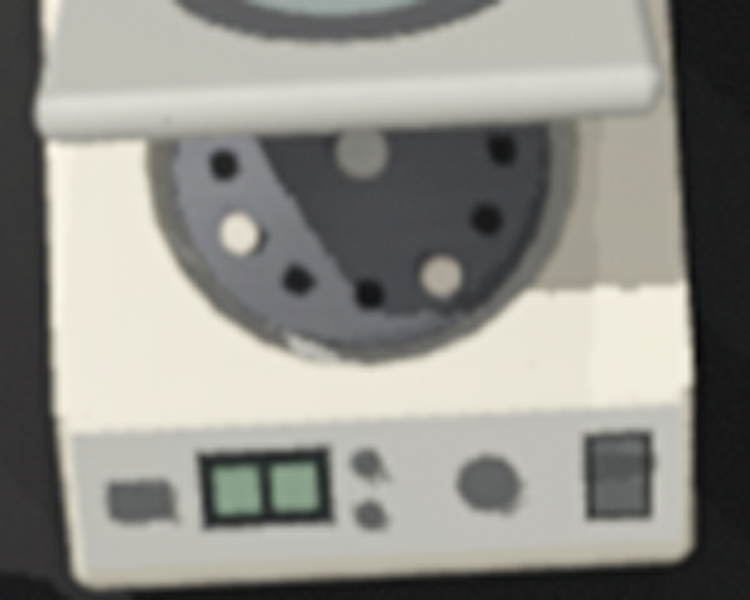

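View pics/c2.png

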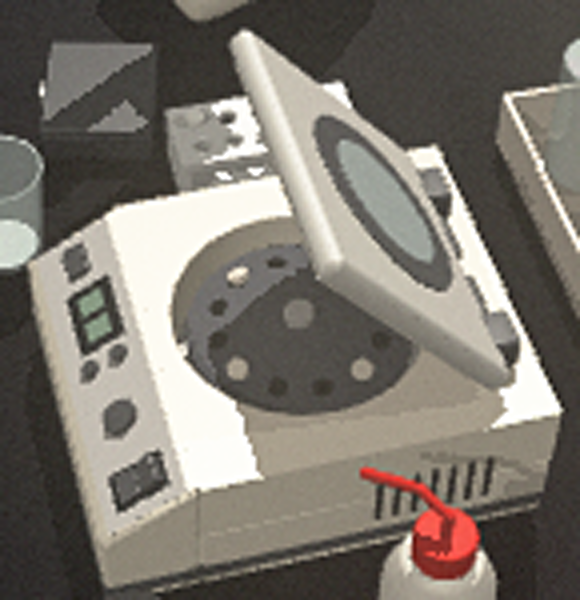

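```bash
cat > geo.py <<'E'
import numpy as np
from scipy.spatial.transform import Rotation as R
c30,s30=np.cos(np.pi/6),np.sin(np.pi/6)
N=np.array([-s30,0,c30]);S=np.array([c30,0,s30])
def panel(s,y,h): return np.array([-.117,y,.1])+s*S+h*N   # s up slope, h out of panel
def lidpt(d,y,h,a): # d from hinge to free edge, h above underside
    return np.array([.105-d*np.cos(a)+h*np.sin(-a)*-1*1, y, .119+d*np.sin(a)+h*np.cos(a)])
def toW(p,x): return R.from_euler('z',x[2]).apply(p)+np.array([x[0],x[1],0])
def proj(p,cal):
    q=np.linalg.inv(cal["cam_to_world"])@np.r_[p,1]; q=cal["intrinsics"]@q[:3]; return q[:2]/q[2]
E
cat > fit.py <<'E'
from geo import *
from rig import arm
from scipy.optimize import least_squares
np.set_printoptions(precision=4,suppress=True)
P=dict(stop=panel(0,.092,.004),start=panel(0,-.042,.005),up=panel(.011,.004,.003),down=panel(-.011,.004,.003),rock=panel(0,-.092,.005),crR=np.array([-.086,-.12,.118]),crL=np.array([-.086,.12,.118]))
top=dict(stop=(140,501),start=(490,484),up=(367,464),down=(371,516),rock=(619,477),crR=(692,403),crL=(54,436))
side=dict(stop=(76,262),start=(120,418),up=(118,355),down=(90,371),rock=(137,481),crR=(198,488),crL=(107,213))
cal={n:arm.get_calibration(n) for n in("top","side")}
pt=lambda uv,s,o:(np.array(uv)+.5)/s-.5+np.array(o)
ob=[("top",k,pt(v,5,(250,190))) for k,v in top.items()]+[("side",k,pt(v,4,(260,155))) for k,v in side.items()]
f=lambda x:np.concatenate([proj(toW(P[k],x),cal[n])-v for n,k,v in ob])
r=least_squares(f,[.6,0,0],loss='soft_l1');print(r.x,np.degrees(r.x[2]));
for (n,k,_),e in zip(ob,f(r.x).reshape(-1,2)):print(n,k,e)
# lid
lo=[("top",.102,pt((48,115),5,(250,190))),("top",-.102,pt((660,82),5,(250,190))),("side",.102,pt((236,38),4,(260,155))),("side",-.102,pt((326,272),4,(260,155)))]
g=lambda a:np.concatenate([proj(toW(lidpt(.19,y,.015,a[0]),r.x),cal[n])-v for n,y,v in lo])
q=least_squares(g,[1.]);print(q.x,g(q.x))
E
python3 fit.py
```

```text
[0.5975 0.0534 0.0339] 1.9404509187271077
top stop [-0.1852  0.9053]
top start [-0.1479  0.3961]
top up [-0.0196  0.174 ]
top down [-0.0924  0.0837]
top rock [0.3004 0.2426]
top crR [-0.2034 -4.0588]
top crL [ 0.6237 -3.0644]
side stop [-0.7868  0.2414]
side start [-0.6058 -0.293 ]
side up [-0.2597 -0.1798]
side down [-0.278   0.0257]
side rock [-0.1827 -0.1802]
side crR [0.727  1.0368]
side crL [ 0.8401 -0.9548]
[0.8793] [-3.4566  1.8615  0.7798  0.5761 -0.5663 -2.2008  1.7731 -0.5688]
```

Fit residuals on the keys are under 1 px. The cream/grey line I picked wasn't the true crease, so I ignore it. The lid is at about 0.88 rad. Next: close the gripper, go above the panel and look from close by.

```bash
cat >> geo.py <<'E'
X=[.5975,.0534,.0339]
def ori(th,x=None): # th: lean of the tool top toward the robot, about centrifuge y
    x=X if x is None else x
    z=np.array([np.sin(th),0,-np.cos(th)]);y=np.array([0,1.,0])
    return R.from_euler('z',x[2]).as_matrix()@np.c_[np.cross(y,z),y,z]
def tcp_for(p,th,edge): # TCP (world) so that tip edge (edge=+1 back,-1 front,0 centre), 16 mm from TCP, lies on centrifuge point p
    return toW(p-edge*.016*np.array([np.cos(th),0,np.sin(th)]),X)
E
python3 - <<'E'
from geo import *
from rig import arm
import cv2
np.set_printoptions(precision=4,suppress=True)
p=arm.current_ee_pos(); arm.move_l([p[0],p[1],.36],feed=.25); arm.grip(0)
q0=tcp_for(panel(.01,-.092,.1),0,1)
arm.move_to([q0[0]-.03,q0[1]+.03,.30],ori(0))
for n,p,t,e in [("rock",panel(.01,-.092,.004),0,1),("start",panel(0,-.042,.0015),np.pi/6,0),("lid hi",lidpt(.172,0,.022,1.2),.17,-1),("lid0",lidpt(.172,0,.022,0),.17,-1)]:
    print(n,tcp_for(p,t,e),arm.solve_ik(tcp_for(p,t,e),ori(t)))
c=arm.get_calibration("wrist");im=arm.snapshot("wrist");cv2.imwrite("pics/w1.png",im[:,:,::-1]);np.savez("w1.npz",**c)
print(arm.current_t(),arm.current_width(),arm.current_force(),c)
for n,p in dict(start=panel(0,-.042,.005),up=panel(.011,.004,.003),down=panel(-.011,.004,.003),rock=panel(0,-.092,.004),stop=panel(0,.092,.004)).items(): print(n,proj(toW(p,X),c))
print("tcp",proj(arm.current_ee_pos(),c))
E
```

```text
rock [ 0.4744 -0.0428  0.1085] [ -12.3479   25.0019  104.723    -0.       50.2752 -104.2902]
start [0.4812 0.0074 0.1013] [-10.9945  23.4632 130.6851 118.5554   7.3217 139.9962]
lid hi [0.6764 0.0561 0.29  ] [ -0.5154  24.5722  72.1031   0.4333  73.5936 -92.5448]
lid0 [0.5463 0.0517 0.1437] [ -1.1737  23.1409 101.1775   0.7331  45.9578 -93.5809]
4.55 0.0005511804917202538 [-0.0363  1.0169  0.9922] {'intrinsics': array([[376.6592,   0.    , 318.6714],
       [  0.    , 376.6592, 235.5964],
       [  0.    ,   0.    ,   1.    ]]), 'cam_to_world': array([[-0.0344,  0.9615,  0.2726,  0.3192],
       [ 0.9994,  0.0328,  0.0105, -0.0166],
       [ 0.0012,  0.2728, -0.9621,  0.4721],
       [ 0.    ,  0.    ,  0.    ,  1.    ]])}
start [335.7691 287.2259]
up [379.4299 297.9042]
down [378.6139 277.1087]
rock [288.4937 287.3319]
stop [462.2356 287.3308]
tcp [318.1299 291.1134]
```

View pics/w1.png

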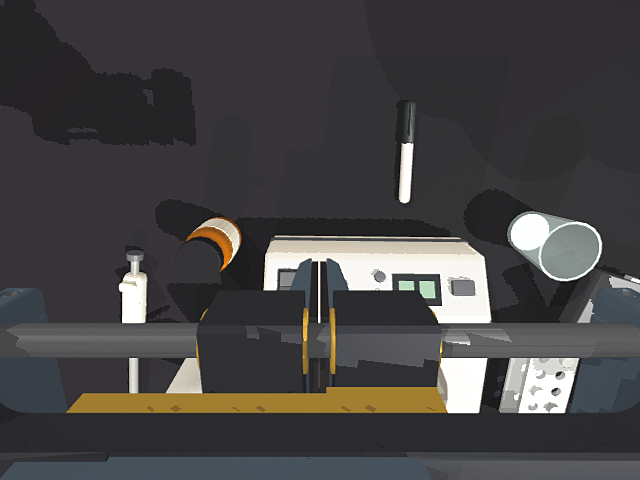

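The wrist view agrees with the fit: stop at (463,287) against a predicted (462,287), and the down key at (379,277), exact. The fingertips at (318,265) are narrow across the jaws. Now pressing the rocker's upper half with the tip's back edge.

```bash
python3 - <<'E'
from geo import *
from rig import arm
import cv2
np.set_printoptions(precision=3,suppress=True)
g=lambda h,s=.0105:tcp_for(panel(s,-.092,h),0,1)
arm.move_to(g(.06),ori(0)); arm.move_l(g(.016),feed=.1); f0=np.array(arm.current_force())
for h in (.011,.009,.008,.007,.006,.005,.0045,.004,.0035,.003,.0025):
    arm.move_l(g(h),feed=.03); f=np.array(arm.current_force())-f0; print(h,f,arm.current_ee_pos()-g(h))
    if h<.006 and f[2]>12: break
arm.move_l(g(.016),feed=.1);arm.move_l(g(.06),feed=.2)
p=g(.06); arm.move_l([p[0]-.02,p[1],.38],feed=.25)
print(arm.current_t())
cv2.imwrite("pics/t2.png",cv2.resize(arm.snapshot("side")[215:295,265:345,::-1],(560,560),interpolation=cv2.INTER_CUBIC))
E
```

```text
0.011 [-0.513  0.335 -0.508] [ 0. -0.  0.]
0.009 [-0.585  0.086  2.929] [0. 0. 0.]
0.008 [-0.602  0.531  2.491] [0. 0. 0.]
0.007 [-0.437 -0.502  2.807] [ 0. -0. -0.]
0.006 [-0.56  -0.153  2.744] [ 0. -0. -0.]
0.005 [-0.935  0.063  5.232] [ 0. -0.  0.]
0.0045 [-1.912  1.029 10.336] [ 0. -0.  0.]
0.004 [-4.127 -0.474 15.203] [-0. -0.  0.]
9.55
```

View pics/t2.png

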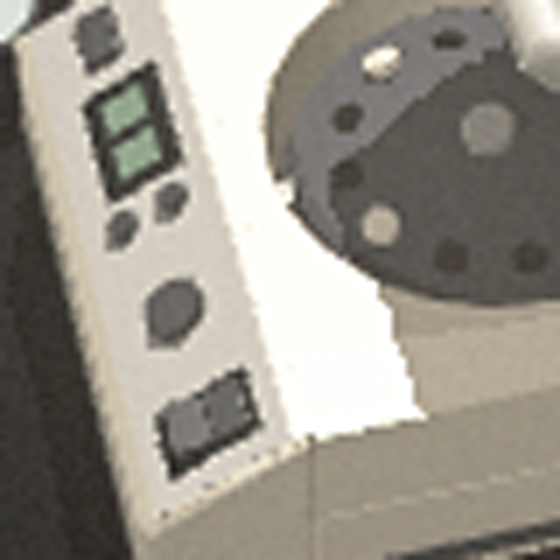

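The force held at about 2.8 N over the travel and then rose hard to 15 N: the rocker reached its stop. The panel is about 1 mm higher than modelled. Now the lid, pushed along its arc from the outer face.

```bash
python3 - <<'E'
from geo import *
from rig import arm
import cv2
np.set_printoptions(precision=3,suppress=True)
th=.17
g=lambda a,h=.023:tcp_for(lidpt(.172,0,h,a),th,-1)
s=g(1.2); arm.move_to([s[0],s[1],.40],ori(th)); arm.move_l(s,feed=.25); f0=np.array(arm.current_force())
for a in list(np.arange(1.1,.04,-.1))+[.06,.03,.015,0,-.01,-.02]:
    arm.move_l(g(a),feed=.07); f=np.array(arm.current_force())-f0; print(round(a,3),f)
    if np.linalg.norm(f)>(12 if a<.05 else 20): break
p=np.array(arm.current_ee_pos());arm.move_l(p+[0,0,.05],feed=.1);arm.move_l([p[0]-.05,p[1],.36],feed=.25)
print(arm.current_t())
cv2.imwrite("pics/s3.png",cv2.resize(arm.snapshot("side")[165:305,260:400,::-1],(560,560),interpolation=cv2.INTER_CUBIC))
E
```

```text
1.1 [ 2.184 -0.918 -0.338]
1.0 [ 0.751 -1.126 -0.54 ]
0.9 [ 0.173 -0.856  0.554]
0.8 [ 0.708 -0.631 -0.353]
0.7 [ 0.554 -1.369 -0.434]
0.6 [ 0.671 -0.809 -0.387]
0.5 [ 1.076 -0.233  0.175]
0.4 [ 0.306 -0.103 -0.752]
0.3 [ 0.459 -1.393 -0.143]
0.2 [ 0.149 -0.75  -0.068]
0.1 [ 0.411 -0.728 -0.954]
0.06 [ 0.917 -1.437 -0.171]
0.03 [ 0.523  0.128 -0.723]
0.015 [ 0.084 -1.125 -0.505]
0 [-0.119 -1.34  -0.488]
-0.01 [-4.606 -1.54  12.794]
18.3833
```

View pics/s3.png

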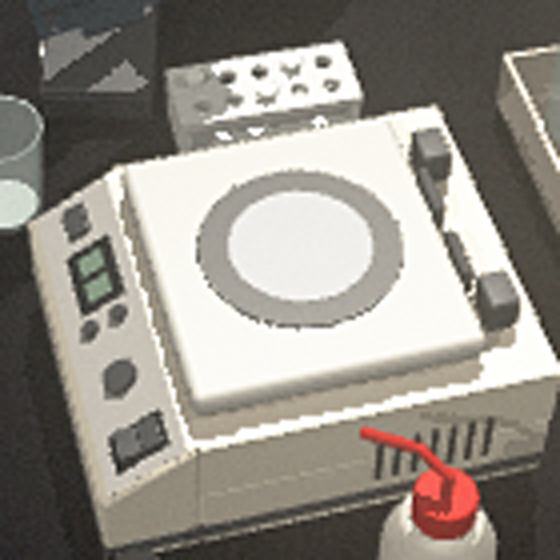

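The lid lies flat and shut at the back of the slope, and its stop was felt at 12.8 N. Now the start key.

```bash
python3 - <<'E'
from geo import *
from rig import arm
import cv2
np.set_printoptions(precision=3,suppress=True)
th=.17
g=lambda h:tcp_for(panel(0.001,-.042,h),th,1)
arm.move_to(g(.07),ori(th)); arm.move_l(g(.016),feed=.1); arm.sleep(.2); f0=np.mean([arm.current_force() for _ in range(5)],0)
for h in (.01,.008,.007,.006,.005,.0045,.004,.0035,.003,.0025,.002,.0015,.001,.0005):
    arm.move_l(g(h),feed=.03); f=np.mean([arm.current_force() for _ in range(3)],0)-f0; print(h,f)
    if f@N>9: break
arm.move_l(g(.016),feed=.06);arm.move_l(g(.07),feed=.2)
p=np.array(g(.07)); arm.move_l([p[0]-.06,p[1],.36],feed=.25)
print(arm.current_t())
a=arm.snapshot("side")[165:305,260:400,::-1];b=arm.snapshot("top")[140:310,240:410,::-1]
z=lambda i:cv2.resize(i,(400,400),interpolation=cv2.INTER_CUBIC)
cv2.imwrite("pics/s4.png",np.hstack([z(a),z(b)]))
E
```

```text
0.01 [ 1.045 -0.41  -0.991]
0.008 [ 0.967 -0.362 -0.107]
0.007 [ 0.72   0.537 -0.764]
0.006 [ 0.179 -0.18   0.193]
0.005 [-0.597 -0.29   2.437]
0.0045 [-0.913  0.515  1.897]
0.004 [-0.634  0.027  1.417]
0.0035 [-1.188 -0.066  2.714]
0.003 [-1.868  0.139  3.852]
0.0025 [-1.442 -0.945  3.65 ]
0.002 [-3.33  -0.364  8.921]
24.8417
```

View pics/s4.png

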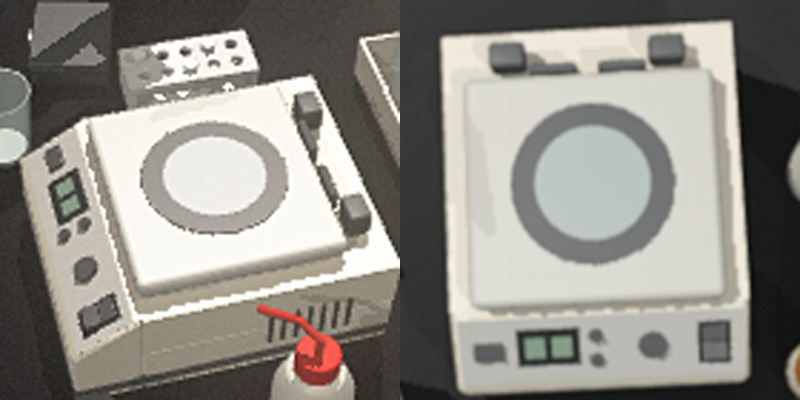

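```bash
python3 -c "
from rig import arm
print(arm.current_ee_pos(),arm.current_force(),arm.current_t());arm.sign_off()"
```

```text
[0.37186296 0.00585218 0.35855765] [-0.07225946 -0.29640745  0.20404711] 24.9417
the job is handed in; nothing more can be done
```

I handed the job in at 24.9 s, with the arm clear of everything. All three steps were done in the order asked, with the gripper closed and nothing grasped.

- **Rocker:** I pressed its raised upper half. The force held at about 2.8 N through the travel, then rose to 15 N at the end stop.
- **Lid:** I pushed it down along its arc from the outer face until it met a firm stop at 12.8 N. The last pictures show it lying shut.
- **Start key:** I pressed it about 3.5 mm, with the spring force rising to a hard stop at about 9 N. I then backed off so it could spring back.

**Checks that were weak or disagreed:**
- The panel met the tool about 1 mm higher than my fitted pose.
- While pushing the lid, the force reading stayed within about 1 N of zero, against the expected 1–3 N. That it shut rests on the firm stop and the pictures.
- The pictures are too coarse to confirm the rocker's position or the key's return on their own. Those rest on the force readings.
- In the last pictures, the centrifuge and the parts of the neighbouring items in view showed no visible shift. I did not measure this.

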